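# Gauge the tongue of a rotor hanger with the ratchet thimble

## Task

Take the blue-headed bucket hanger from the rubber mat and slide its flat tongue into the bench gauge, gently, fully home against the brass stop under the spindle. Then turn the small black ratchet knob on top clockwise until the spindle clamps the tongue and the ratchet slips distinctly, let it slip no more than about an eighth of a turn, and let go, leaving the hanger clamped. Turn by the black knob only, never force the silver thimble below it, and leave the other things on the bench alone.

Things in the scene. Friction and masses are not known exactly. Their poses are not given: they have to be found in the camera images.
- hanger_head (a point): Centre of the bucket hanger's blue block head, half-way up. The head is 30 mm (x) by 24 mm (y, the width to grip) by 50 mm high (z up). From its front a flat aluminium tongue runs 100 mm along +x, 24 mm wide, 8 mm thick, underside flush with the head's, 25 mm below this point. Loose, 0.14 to 0.28 kg, lies flat on the mat. Axes are the hanger's.
- hanger_tip (a point): Middle of the end face of the hanger's tongue, 115 mm along +x from the head's centre and 4 mm above the hanger's underside. Axes are the hanger's.
- hanger: The bucket hanger itself; origin under the centre of its blue head, at its underside. Axes as hanger_head.
- gauge: Bench screw gauge, bolted down: grey bed, blue C-frame column. Origin on the spindle's vertical axis at bench height; z up; +x points from the open mouth to the column: the tongue goes in along +x. Flat bed 30 mm high, 70 mm wide, x from -175 to +70 mm. The frame's arm hangs over x > -20 mm, underside 85 mm above the bench. With the tongue home the head's centre is at x = -99 mm.
- lane (a point): Middle of the lane on the bed's surface, 45 mm before the spindle's axis (gauge -x). From here to the stop two dark steel side guides, 7 mm high, leave a lane 28 mm wide; towards the mouth they flare out over a further 17 mm. Axes are the gauge's.
- stop: Brass stop on the bed, at the end of the lane; its origin is the gauge's origin. It must not be rammed: push gently (a few N).
- stop_face (a point): Middle of the face of the brass stop that the tongue's end meets: 16 mm beyond the spindle's axis (gauge +x) and 4 mm above the bed. Axes are the gauge's. When home, hanger_tip lies here.
- spindle: Steel spindle, 12 mm across, that comes straight down on the tongue without turning. Origin at the middle of its lower end. At the start it stands 2.2 to 4.2 mm clear above a tongue lying on the bed; it moves 1.43 mm per radian of the thimble (9 mm per turn) and holds where it is left.
- knob_grip (a point): Centre, half-way up, of the black fluted ratchet knob on top of the gauge, on the spindle's axis, 195 mm above the bench. The knob is round, 26 mm across, 30 mm high, and stays at its height; below it a neck 14 mm across and 15 mm high, then the silver thimble, 32 mm across. Clockwise from above lowers the spindle. Grip at any angle; let go, turn back and grip again as needed.
- ratchet (a joint): Turn (rad) of the black knob relative to the silver thimble, clockwise from above positive; 0 at the start. They turn as one until the torque on the knob reaches about 0.085 N m (0.055 N m while the spindle runs free); then the ratchet slips, this value grows, and the spindle presses with about 20 N. The give of the parts takes up a few tenths of a radian between first touch and slip.
- mat: Black rubber mat, fixed, 220 x 220 x 4 mm, on which the hanger lies at the start; origin under its centre.
- washer: loose steel washer on the rubber mat, 26 mm across, 5 mm high. Bystander; origin at its underside.
- bung: loose orange stopper on the rubber mat, 25 mm across, 22 mm high. Bystander; origin at its underside.
- beaker: loose glass beaker, 64 mm across, 85 mm high. Bystander; origin at its underside.
- bottle: loose amber bottle, 60 mm across, 140 mm high. Bystander; origin at its underside.
- driver: loose screwdriver with a yellow handle, 180 mm long, lying flat. Bystander; origin at its underside.
- insert: loose open blue four-pocket insert, 75 x 75 x 50 mm. Bystander; origin at its underside.
- jar: loose clear jar with a blue cap, 56 mm across, 60 mm high. Bystander; origin at its underside.
Not all that is in view belongs to the job. Leave any pink look-alike of the hanger alone.

How it is judged (in metres and radians):
On the way, in this order (a step that is already met when the one before it is completed fails the run):
1. the hanger lies with its tongue fully home against the stop, under the spindle (x of hanger_tip in the frame of stop_face above -0.0015 m and y of hanger_tip in the frame of stop_face between -0.005 and 0.005 m and z of hanger_tip in the frame of stop_face below 0.0025 m and angle between the x axis of hanger_tip and the x axis of stop_face, either way round below 0.1 rad), for 0.2 s.
2. the spindle clamps the tongue and the ratchet has slipped (contact force between spindle and hanger above 8 N and value of joint ratchet above 0.3 rad), for 0.2 s.
At the end, for the whole second after the job is handed in: The hanger's tongue lies flat on the bed, square in the lane (within 0.1 rad), its end within 1.5 mm of the brass stop and 5 mm of the lane's middle; the spindle still presses on it with more than 8 N, the ratchet has slipped between 0.3 and 1.3 rad in all, and the hanger is at rest and released (all of step 1 and all of step 2 and value of joint ratchet below 1.3 rad and linear speed of hanger below 0.01 m/s); the robot touches nothing.
It fails at once if the hanger is rammed against the brass stop (over 20 N) (contact force between stop and hanger above 20 N).
It fails at once if the tongue is over-tightened (spindle force over 45 N), as by turning the silver thimble (contact force between spindle and hanger above 45 N).
It fails at once if the ratchet is run on beyond 1.3 rad of slip (value of joint ratchet above 1.3 rad).
It fails at once if a bystander is moved more than 30 mm (distance of any of washer, bung, beaker, bottle, driver, insert, jar from where it was at the start of the episode above 0.03 m).
It also fails if it takes over 72 s, if anything falls off the work surface, if the arm or the gripper's body presses on something with over 40 N, if the wrist force passes 120 N, or if a joint passes its speed limit or range.

## Robot

A 6-joint arm with a two-finger parallel gripper is mounted at the origin on the work surface. World frame = base frame: x ahead of the robot, y to its left, z up, the work surface at z = 0. Lengths are in mm, angles in degrees, forces in N, time in s.
With the tool pointing down it reaches from about 350 to 850 mm from the base axis. Payload 8.1 kg.
Tool frame: the origin (TCP) lies midway between the tips of the shut fingers; the grasp point (between the pads) lies 19 mm behind it (hold_point_z is the distance from the TCP to the grasp point, in mm); z points along the fingers, y is the direction in which the jaws open and shut (so a half turn about z gives the same grasp; the last joint's range is limited). The gripper opens to 85 mm and grips with 20 to 120 N. Pads are 22 mm wide; open, the fingers measure 114 mm over their backs; the gripper's body (76 mm by 85 mm) begins 54 mm behind the grasp point. The pads swing forward as they close: fully open they stand 13 mm farther back than shut.
Start: joints at [70.967, 7.471, 85.268, -0, 87.261, -4.893], TCP at [146.559, 581.83, 231.292] pointing down, gripper open.
Joint ranges: [-169.43, 169.43], [-51.17, 129.36], [1.28, 143.12], [-76.62, 256.62], [0, 156.53], [-152.29, 152.29]. Speed limits (degrees/s): [136.94, 136.94, 159.86, 180, 180, 180].

## Interface

Orientations are given as [roll, pitch, yaw] about the fixed x, y, z axes, in that order (R = Rz(yaw) Ry(pitch) Rx(roll)).
In Python, from bench import sense, snapshot, camera_params, hand_in, hold_point_z gives the robot as it stands.
- The arm moves only by the tool servo_tool, never from a script. Its argument "motion" is a list of rows, each a list of 7 numbers: the finger opening in mm, from 0 to 85.4, then the shift along the tool's x, y, z in mm, then the turn, a rotation vector about the tool's x, y, z in rad. A call has 1 to 10 rows; each row shifts and turns the pose as measured when the row begins, along the tool's axes as they then stand; what a row does not reach is not made up. A row lasts 1/10 s, in which the tool goes at most 50 mm and 8.59 degrees, less where a joint would pass 70% of its speed; a pose out of reach is approached as far as the arm can. A call with a gripper value outside its range is refused whole. The fingers move at their own pace and stop on an object; "force" is the grip in N (left out, the last holds). Time passes only in rows, so rows that do not move let the fingers close. It gives the time, the measured TCP pose, the force and the opening at its end, in the units of the state.
- sense(): the state, without advancing time (a new reading comes with each control period).
- snapshot(name): name is "side" or "top" or "wrist"; returns the picture (384x512x3 uint8, blue, green, red); there is no depth.
- camera_params(name): a dict with "fx", "fy", "cx", "cy" (pixels), "R" (3x3) and "t" (3): a world point X has camera coordinates R X + t; the wrist camera has in their place "tool_from_camera" (4x4, takes a point from camera to tool coordinates, whose origin is the TCP and whose axes are the flange's). Camera axes: x right, y down, z forward; pixel columns grow to the right and rows downward; lengths in mm; the calibration is good to about 2 mm. A picture is of the moment at which its call begins: read the wrist's pose just before it. camera_params takes no time and is no camera call.
- hand_in(): hands the job in, once; it reports no verdict.
The state is a dict: "time": time; "joint_pos": joint angles; "qd": joint speeds; "joint_efforts": joint torques, N m; "tool_pos": TCP position; "tcp_rot": TCP orientation; "ft_force": force on the tool from outside, world axes, zero at the start; "wrist_torque": the same for the moment, N m; "finger_gap": finger opening in mm.
Only numpy, scipy, OpenCV 4.12 (cv2) and the standard library are available. Lean on these libraries where they do the work, as an engineer would, in place of code of your own. Each camera call takes 0.05 s, during which the arm holds its last target. There are 200 camera calls.

## Working session

There is one attempt and no reset: what is moved stays moved. The work goes in short steps, Python scripts to look and compute and a tool call to move; the robot and the scene stay as the last step left them, time stands still between calls to the robot, and variables do not carry over. Pictures are saved under pics/ and viewed, about 8 in all and at most 12, crops included, and the job is handed in when it is done.

Besides the shell and the picture viewer there is one more tool, called after "Request:" by a JSON object that holds its "fn" and its "kwargs", one argument or row to a line. servo_tool: Moves the arm, as the interface text tells. Its arguments: {"type":"object","properties":{"motion":{"type":"array"},"force":{"type":"number"}},"required":["motion"]}

```bash
ls; mkdir -p pics; python3 - <<'E'
from bench import *
import cv2,numpy as np
s=sense();print({k:np.round(v,2).tolist() for k,v in s.items()},hold_point_z)
a=snapshot("side");b=snapshot("top");
cv2.imwrite("pics/side0.png",a);cv2.imwrite("pics/top0.png",b)
for n in("side","top","wrist"):print(n,{k:np.round(v,4).tolist() for k,v in camera_params(n).items()})
E
```

```text
pics
{'time': 0.0, 'joint_pos': [70.97, 7.52, 85.33, -0.0, 87.26, -4.89], 'qd': [-0.01, -0.04, 0.06, -0.07, 0.07, -0.06], 'joint_efforts': [0.0, -56.94, -50.06, -0.0, 0.01, 0.0], 'tool_pos': [146.39, 581.31, 230.24], 'tcp_rot': [-179.9, -0.01, 165.86], 'ft_force': [-0.22, 0.32, -0.17], 'wrist_torque': [-0.04, -0.03, -0.02], 'finger_gap': 85.57} 18.700000000000003
side {'fx': 414.8389, 'fy': 414.8389, 'cx': 258.5999, 'cy': 189.5549, 'R': [[0.9137, -0.4064, -0.0012], [-0.317, -0.7109, -0.6278], [0.2543, 0.574, -0.7783]], 't': [-480.8334, 235.1177, 1096.8092]}
top {'fx': 454.9159, 'fy': 454.9159, 'cx': 259.5482, 'cy': 192.717, 'R': [[-0.0277, -0.9995, -0.0168], [-0.9959, 0.0291, -0.0854], [0.0858, 0.0144, -0.9962]], 't': [15.6736, 542.4557, 1388.4217]}
wrist {'fx': 310.8108, 'fy': 310.8108, 'cx': 253.0816, 'cy': 189.1454, 'tool_from_camera': [[-0.0001, -0.9538, -0.3006, 76.2285], [1.0, 0.0001, -0.0008, -1.4905], [0.0008, -0.3006, 0.9538, -142.2415], [0.0, 0.0, 0.0, 1.0]]}
```

View pics/side0.png

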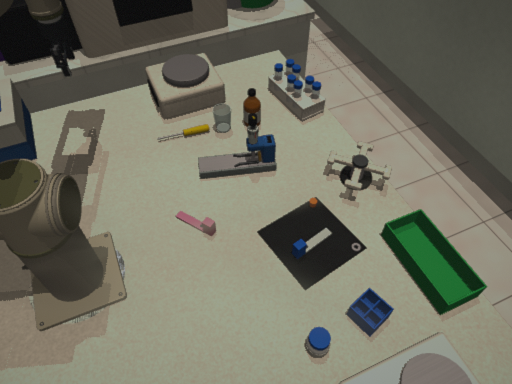

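View pics/top0.png

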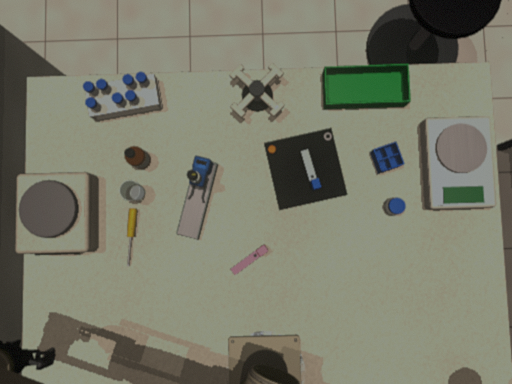

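Side view: the blue hanger is on the mat, with its head at (300,248) and tongue to (330,234). The gauge runs from (200,165) to (272,150), with the knob near (253,122). Top view: hanger head (316,184), tongue end (307,152), and the gauge from mouth (190,237) to column (203,165).

Things that could be taken for the hanger, in top-view pixels:
- pink look-alike (249,260): not this one
- jar cap (396,206)
- blue insert (387,157)
- gauge column (200,168)
- blue block with a pale tongue on the mat (316,184): this matches the description, so I choose it

```bash
cat > h.py <<'E'
from bench import *
import cv2,numpy as np
from scipy.spatial.transform import Rotation as Ro
def cam(n,s=None):
    p=camera_params(n);K=np.array([[p['fx'],0,p['cx']],[0,p['fy'],p['cy']],[0,0,1]])
    if n!='wrist': R=np.array(p['R']);t=np.array(p['t'])
    else:
        T=np.eye(4);T[:3,:3]=Ro.from_euler('xyz',s['tcp_rot'],degrees=True).as_matrix();T[:3,3]=s['tool_pos']
        M=np.linalg.inv(T@np.array(p['tool_from_camera']));R=M[:3,:3];t=M[:3,3]
    return K,R,t
def ray(c,uv,z):
    K,R,t=c;d=R.T@np.linalg.solve(K,[uv[0],uv[1],1]);o=-R.T@t
    return (o+d*(z-o[2])/d[2])
def proj(c,X):
    K,R,t=c;p=K@(R@np.array(X,float)+t);return p[:2]/p[2]
def blobs(img,lo,hi,amin=20):
    m=cv2.inRange(cv2.cvtColor(img,cv2.COLOR_BGR2HSV),lo,hi)
    n,l,st,ce=cv2.connectedComponentsWithStats(m)
    return [(st[i].tolist(),ce[i].round(1).tolist(),l==i) for i in range(1,n) if st[i][4]>=amin]
E
python3 - <<'E'
from h import *
b=cv2.imread("pics/top0.png");c=cam("top")
for s,ce,m in blobs(b,(100,110,40),(130,255,255)):print(s,ce,ray(c,ce,54)[:2].round(1))
print("tongue end",ray(c,(307,152),12)[:2].round(),"mouth",ray(c,(190,237),30).round(),"knob",ray(c,(193,176),210).round())
cv2.imwrite("pics/crop1.png",cv2.resize(b[115:265,120:350],None,fx=3.4,fy=3.4,interpolation=cv2.INTER_CUBIC))
E
```

```text
[136, 72, 10, 10, 75] [140.6, 76.8] [913.4 360.5]
[123, 75, 10, 9, 72] [127.4, 79.0] [907.8 401.8]
[97, 79, 10, 10, 73] [101.2, 83.8] [895.2 483.9]
[83, 82, 11, 10, 71] [88.0, 86.1] [889.2 525.3]
[126, 91, 10, 10, 74] [130.2, 95.2] [855.8 393.2]
[112, 93, 10, 10, 75] [116.8, 97.6] [849.6 435.1]
[86, 98, 10, 10, 74] [90.3, 102.2] [837.7 517.9]
[373, 143, 31, 29, 464] [387.2, 157.2] [ 637.1 -391.4]
[193, 157, 17, 29, 204] [201.1, 167.6] [622.3 176.3]
[311, 178, 11, 12, 92] [315.9, 183.7] [ 562.5 -171.9]
[389, 198, 16, 16, 197] [396.4, 205.5] [ 489.4 -411.4]
tongue end [ 668. -152.] mouth [412. 217.  30.] knob [577. 176. 210.]
```

View pics/crop1.png

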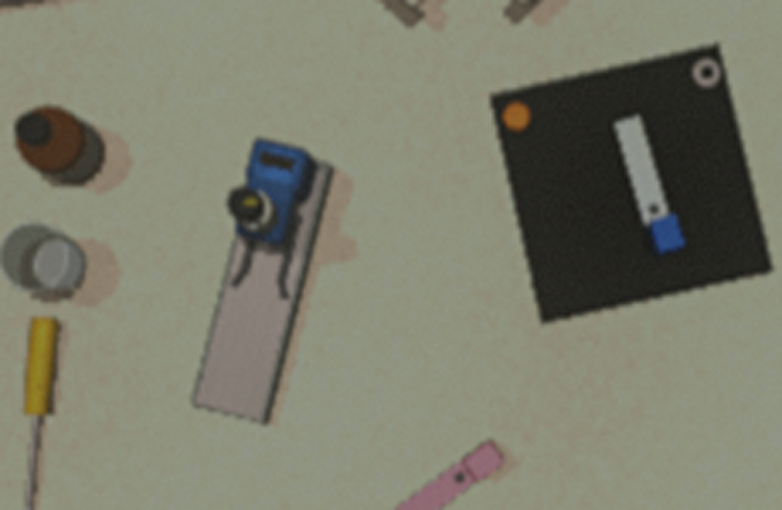

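The crop confirms the choice: blue head at crop (667,233), pale tongue up to (628,120), on the black mat. I'll bring the wrist camera over it, with the tool yawed so the camera sits behind the head.

Request:
{"fn": "servo_tool", "kwargs": {
  "motion": [
    [85,-34,-36,0,0,0,0],
    [85,-34,-36,0,0,0,0],
    [85,-34,-36,0,0,0,0],
    [85,-34,-36,0,0,0,0],
    [85,-34,-36,0,0,0,0],
    [85,-34,-36,0,0,0,0],
    [85,-34,-36,0,0,0,0],
    [85,-34,-36,0,0,0,0],
    [85,-34,-36,0,0,0,0],
    [85,-34,-36,0,0,0,0]
  ]
}}

```text
time: 1.1
tool_pos: [386.7, 144.6, 224.9]
tcp_rot: [-179.5, -0.2, 166.5]
ft_force: [1.1, 0.5, 0.8]
finger_gap: 85.0
```

Request:
{"fn": "servo_tool", "kwargs": {
  "motion": [
    [85,-34,-36,9,0,0,0],
    [85,-34,-36,9,0,0,0],
    [85,-34,-36,9,0,0,0],
    [85,-34,-36,9,0,0,0],
    [85,-34,-36,9,0,0,0],
    [85,-34,-36,9,0,0,0],
    [85,-34,-36,9,0,0,0],
    [85,0,0,0,0,0,-0.145],
    [85,0,0,0,0,0,-0.145],
    [85,0,0,0,0,0,-0.145]
  ]
}}

```text
time: 2.1
tool_pos: [553.9, -163.1, 157.8]
tcp_rot: [-179.9, -0.7, -168.4]
ft_force: [0.5, -0.3, 0.1]
finger_gap: 84.6
```

```bash
cat > hang.py <<'E'
from h import *
import sys
s=sense();a=snapshot("wrist");c=cam("wrist",s);cv2.imwrite(sys.argv[1],a)
print(np.round(s['tool_pos'],1),np.round(s['tcp_rot'],2),np.round(s['joint_pos'],1),s['time'],s['finger_gap'])
for st,ce,m in blobs(a,(100,110,40),(130,255,255),150):
    cn=cv2.findContours(m.astype(np.uint8),0,2)[0][0];print(st,ce,cv2.minAreaRect(cn),ray(c,ce,54).round(1)[:2])
for st,ce,m in blobs(a,(0,0,90),(179,60,255),300):
    cn=cv2.findContours(m.astype(np.uint8),0,2)[0][0]
    q=cv2.boxPoints(cv2.minAreaRect(cn));print('pale',st,ce,[ray(c,p,12).round(1)[:2].tolist() for p in q])
E
python3 hang.py pics/w1.png
```

```text
[ 553.9 -163.1  157.8] [-179.85   -0.68 -168.42] [ -21.2    7.1   93.4   -0.5   80.  -122.7] 2.1 84.6309419651832
[225, 171, 31, 49, 1326] [240.1, 195.1] ((239.98983764648438, 194.85787963867188), (46.880558013916016, 30.066253662109375), 85.91438293457031) [ 560.9 -174.9]
[0, 177, 59, 92, 3480] [22.0, 226.9] ((29.0, 222.5), (58.0, 91.0), 0.0) [ 627.2 -353.9]
pale [0, 0, 512, 333, 110831] [261.9, 125.2] [[448.9, -399.2], [365.1, 11.6], [672.1, 155.0], [789.0, -409.3]]
pale [232, 216, 29, 75, 1757] [246.1, 253.8] [[599.4, -178.2], [592.9, -154.5], [675.4, -132.4], [682.6, -158.0]]
pale [146, 297, 216, 65, 5352] [248.2, 335.6] [[794.4, -246.3], [708.0, -250.4], [678.6, -17.6], [764.1, 4.0]]
pale [163, 299, 24, 20, 327] [174.5, 308.4] [[708.2, -233.8], [703.1, -209.3], [727.6, -205.9], [732.8, -230.9]]
pale [412, 367, 35, 17, 434] [428.0, 376.6] [[741.9, 63.3], [733.8, 102.2], [756.6, 111.3], [764.8, 71.6]]
```

View pics/w1.png

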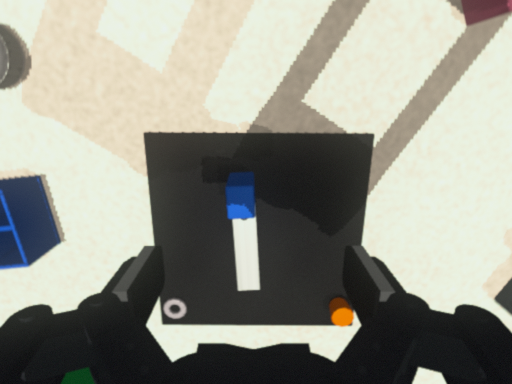

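Wrist view: hanger head at (240,195), tongue to (246,290), pointing about 14.4° in world yaw. The washer (174,308) and bung (342,312) are well clear. I'll descend in two stages.

Request:
{"fn": "servo_tool", "kwargs": {
  "motion": [
    [85,-10,-13,20,0,0.012,-0.05],
    [65,0,0,30,0,0,0],
    [65,0,0,30,0,0,0],
    [65,0,0,0,0,0,0]
  ]
}}

```text
time: 2.55
tool_pos: [565.5, -174.4, 75.9]
tcp_rot: [-179.9, -1.3, -165.5]
ft_force: [-0.5, 0.8, -1.5]
finger_gap: 64.6
```

```bash
python3 hang.py pics/w2.png; python3 - <<'E'
from h import *
s=sense();c=cam('wrist',s)
for X in [(567.6,-173.8,54),(679,-145.2,12)]:print(proj(c,X))
E
```

```text
[ 565.5 -174.4   75.9] [-179.86   -1.34 -165.45] [ -21.6   14.4   94.2   -0.9   72.4 -125.8] 2.55 64.57045611813079
[235, 188, 43, 70, 2774] [256.3, 222.9] ((256.0, 222.5), (69.0, 42.0), 90.0) [ 560.1 -175.8]
pale [0, 0, 512, 359, 108505] [248.7, 124.9] [[477.6, -354.4], [401.8, -61.4], [639.6, 62.4], [746.6, -346.1]]
pale [240, 257, 32, 87, 2731] [255.3, 299.5] [[606.2, -176.0], [600.4, -153.7], [675.2, -133.0], [681.6, -157.3]]
pale [87, 351, 46, 33, 1025] [112.8, 369.9] [[721.2, -277.0], [711.8, -241.2], [745.0, -236.3], [754.8, -273.4]]
pale [388, 354, 31, 30, 587] [400.6, 370.9] [[670.6, -40.8], [655.6, -30.4], [682.9, -1.0], [698.7, -11.4]]
[257.78047171 231.55346844]
[256.26690182 339.64358826]
```

View pics/w2.png

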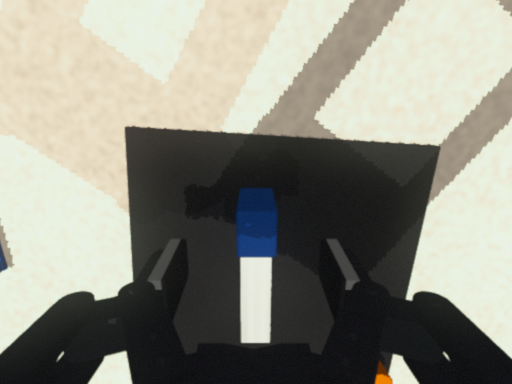

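Wrist view: the head (257,222) is centred between the open pads (165 and 345), and the tongue is straight below it. The refined pose agrees with the first one, so I descend and grip.

Request:
{"fn": "servo_tool", "kwargs": {
  "motion": [
    [65,-1,0,31,0,-0.023,0],
    [65,0,0,31,0,0,0],
    [65,0,0,0,0,0,0],
    [15,0,0,0,0,0,0],
    [15,0,0,0,0,0,0],
    [15,0,0,0,0,0,0],
    [15,0,0,0,0,0,0]
  ],
  "force": 40
}}

```text
time: 3.3
tool_pos: [576.2, -177.6, 30.5]
tcp_rot: [-179.2, 1.0, -165.7]
ft_force: [-0.2, 0.2, -2.6]
finger_gap: 23.3
```

Request:
{"fn": "servo_tool", "kwargs": {
  "motion": [
    [50,0,0,0,0,0,0],
    [50,0,0,0,0,0,0],
    [50,0,0,0,0,0,0]
  ]
}}

```text
time: 3.6
tool_pos: [577.7, -178.1, 33.0]
tcp_rot: [-179.0, 1.2, -165.7]
ft_force: [0.2, -0.1, 0.4]
finger_gap: 50.0
```

```bash
python3 hang.py pics/w3.png
```

```text
[ 577.7 -178.1   33. ] [-179.04    1.16 -165.75] [-2.190e+01  1.700e+01  9.610e+01 -1.000e-01  6.540e+01 -1.261e+02] 3.6 49.96059632190765
[226, 194, 56, 96, 4864] [253.5, 242.0] ((253.5, 241.5), (95.0, 55.0), 90.0) [ 563.  -183.2]
pale [0, 0, 512, 369, 92976] [230.4, 117.5] [[493.8, -322.0], [437.4, -96.2], [632.6, 11.5], [724.6, -324.2]]
pale [235, 288, 40, 61, 2256] [254.6, 317.1] [[618.7, -181.5], [612.5, -158.3], [657.7, -145.8], [664.5, -170.7]]
pale [104, 357, 25, 27, 364] [119.3, 373.9] [[695.4, -254.8], [691.1, -239.0], [714.7, -236.1], [719.2, -252.5]]
```

Request:
{"fn": "servo_tool", "kwargs": {
  "motion": [
    [50,5,0,0,-0.008,0.01,0],
    [50,5,0,0,0,0,0],
    [50,0,0,0,0,0,0],
    [50,0,0,0,0,0,0]
  ]
}}

```text
time: 4.05
tool_pos: [566.8, -180.9, 32.4]
tcp_rot: [-179.6, 0.5, -165.8]
ft_force: [0.9, -0.9, 1.0]
finger_gap: 50.2
```

Request:
{"fn": "servo_tool", "kwargs": {
  "motion": [
    [50,0,0,0,0,0,0],
    [50,0,0,0,0,0,0]
  ]
}}

```text
time: 4.25
tool_pos: [566.6, -180.8, 32.3]
tcp_rot: [-179.6, 0.5, -165.8]
ft_force: [-0.2, -0.0, -0.2]
finger_gap: 50.0
```

Request:
{"fn": "servo_tool", "kwargs": {
  "motion": [
    [50,0,0,7,0,0.004,0],
    [50,0,0,7,0,0.004,0],
    [50,0,0,5,0,0,0],
    [50,0,0,0,0,0,0],
    [50,0,0,0,0,0,0]
  ]
}}

```text
time: 4.75
tool_pos: [566.4, -180.6, 10.7]
tcp_rot: [-179.6, -0.1, -165.8]
ft_force: [0.1, -1.0, -0.1]
finger_gap: 50.2
```

Request:
{"fn": "servo_tool", "kwargs": {
  "motion": [
    [30,0,0,0,0,0,0],
    [30,0,0,0,0,0,0],
    [15,0,0,0,0,0,0],
    [15,0,0,0,0,0,0],
    [15,0,0,0,0,0,0],
    [15,0,0,0,0,0,0]
  ],
  "force": 40
}}

```text
time: 5.35
tool_pos: [566.4, -180.6, 10.9]
tcp_rot: [-179.6, -0.1, -165.8]
ft_force: [0.4, -0.8, -1.1]
finger_gap: 24.1
```

Gripped at 24.1 mm. Now lift and look at the hold and the gauge.

Request:
{"fn": "servo_tool", "kwargs": {
  "motion": [
    [15,0,0,-15,0,0,0],
    [15,0,0,-35,0,0,0],
    [15,0,0,-40,0,0,0],
    [15,0,0,-40,0,0,0],
    [15,0,0,0,0,0,0]
  ]
}}

```text
time: 5.85
tool_pos: [564.5, -178.9, 147.1]
tcp_rot: [-179.8, -0.3, -165.8]
ft_force: [1.7, -0.3, -1.1]
finger_gap: 23.4
```

```bash
python3 hang.py pics/w4.png; python3 - <<'E'
from h import *
c=cam("top");b=snapshot("top");cv2.imwrite("pics/top1.png",b)
# bed corners by colour: sharpen estimate using edges of the reddish-grey bed top
roi=cv2.cvtColor(b,cv2.COLOR_BGR2HSV);
for p in [(185,230),(195,210),(230,230),(205,185)]:print(p,roi[p[1],p[0]],b[p[1],p[0]])
for st,ce,m in blobs(b,(150,15,60),(179,90,200),100)+blobs(b,(0,15,60),(12,90,200),100):print(st,ce)
E
```

```text
[ 564.5 -178.9  147.1] [-179.76   -0.27 -165.76] [ -22.3    9.4   92.    -0.4   78.6 -126.5] 5.85 23.384854919014284
[0, 160, 64, 96, 4258] [24.4, 210.3] ((31.5, 207.5), (95.0, 63.0), 90.0) [ 625.2 -357.8]
[221, 229, 65, 118, 6729] [253.2, 289.1] ((253.0, 287.5), (117.0, 64.0), 90.0) [ 651.2 -159.1]
pale [0, 0, 512, 378, 116573] [263.1, 137.2] [[867.1, -406.5], [472.2, -410.9], [373.8, -20.9], [719.8, 162.9]]
pale [341, 350, 34, 34, 437] [354.8, 369.6] [[744.0, -43.2], [729.9, -37.2], [766.8, 14.7], [781.9, 9.1]]
(185, 230) [ 16  31 139] [122 131 139]
(195, 210) [ 14  30 143] [126 134 143]
(230, 230) [ 36  33 154] [134 154 150]
(205, 185) [24 26 50] [45 49 50]
[231, 251, 27, 23, 207] [244.0, 262.8]
[437, 124, 50, 49, 1160] [461.4, 148.5]
[182, 205, 20, 25, 164] [190.5, 216.7]
```

Request:
{"fn": "servo_tool", "kwargs": {
  "motion": [
    [15,5,20,0,0,0,0],
    [15,10,40,0,0,0,0],
    [15,10,43,0,0,0,0],
    [15,10,43,0,0,0,0],
    [15,10,43,0,0,0,0],
    [15,10,43,0,0,0,0],
    [15,10,40,0,0,0,0.13],
    [15,5,20,0,0,0,0.13],
    [15,0,0,0,0,0,0.13],
    [15,0,0,0,0,0,0.13]
  ]
}}

```text
time: 6.95
tool_pos: [405.0, 98.9, 125.3]
tcp_rot: [-179.3, -2.3, 163.4]
ft_force: [0.5, -0.1, -2.5]
finger_gap: 23.4
```

Request:
{"fn": "servo_tool", "kwargs": {
  "motion": [
    [15,0,0,0,0,0,0],
    [15,0,0,0,0,0,0]
  ]
}}

```text
time: 7.15
tool_pos: [402.4, 99.0, 122.4]
tcp_rot: [-179.2, -2.6, 163.5]
ft_force: [0.4, 0.5, -2.7]
finger_gap: 23.6
```

```bash
python3 hang.py pics/w5.png
```

```text
[402.4  99.  122.4] [-179.22   -2.56  163.5 ] [  6.5 -15.1 118.5   0.3  79.3 -67.1] 7.15 23.57923895920165
[221, 231, 65, 116, 6555] [253.2, 290.1] ((253.0, 288.5), (115.0, 64.0), 90.0) [467.7  77.1]
pale [0, 0, 512, 378, 144805] [258.4, 150.7] [[208.5, -42.6], [316.3, 316.3], [659.1, 289.2], [519.3, -211.1]]
```

View pics/w5.png

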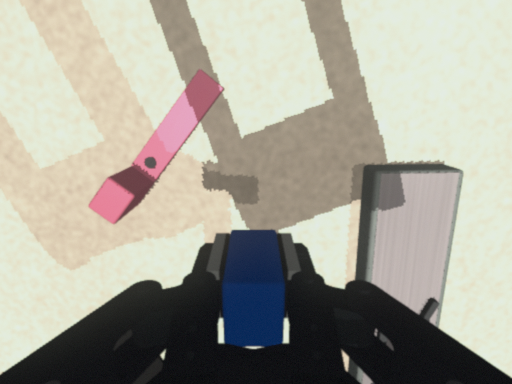

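Wrist view: the gauge bed lies to the right, with mouth corners at about (373,168) and (462,171) and one guide's flare at (430,305). I'll fit the bed edges.

```bash
cat > bed.py <<'E'
from h import *
import sys
def fit(img,s):
    c=cam('wrist',s);g=cv2.GaussianBlur(cv2.cvtColor(img,cv2.COLOR_BGR2GRAY),(3,3),0).astype(float)
    return c,g
E
python3 - <<'E'
from h import *
a=cv2.imread("pics/w5.png")
g=cv2.cvtColor(a,cv2.COLOR_BGR2GRAY);h=cv2.cvtColor(a,cv2.COLOR_BGR2HSV)
for r in (200,240,280):
    print(r,'L',g[r,352:392].tolist());print('R',g[r,435:470].tolist())
print('top',[g[y,430] for y in range(155,185)])
E
```

```text
200 L [138, 157, 160, 162, 181, 199, 202, 197, 164, 91, 64, 63, 63, 62, 61, 59, 61, 61, 60, 64, 70, 80, 86, 92, 97, 98, 102, 108, 111, 109, 108, 108, 109, 109, 109, 111, 112, 110, 109, 109]
R [182, 183, 185, 184, 185, 183, 180, 180, 179, 181, 182, 183, 183, 181, 183, 184, 188, 189, 189, 180, 165, 156, 153, 161, 203, 229, 231, 231, 231, 231, 232, 232, 231, 232, 231]
240 L [216, 214, 212, 211, 207, 173, 100, 69, 65, 68, 67, 67, 68, 67, 67, 72, 89, 110, 129, 144, 153, 155, 151, 162, 182, 184, 181, 177, 180, 182, 184, 186, 185, 182, 179, 181, 183, 184, 183, 182]
R [182, 179, 180, 182, 185, 186, 183, 183, 184, 184, 187, 190, 189, 177, 161, 157, 154, 184, 223, 231, 231, 231, 230, 230, 230, 231, 231, 231, 230, 230, 230, 228, 230, 230, 231]
280 L [153, 113, 93, 61, 44, 42, 41, 41, 44, 47, 46, 51, 62, 81, 107, 129, 144, 148, 149, 164, 184, 188, 184, 182, 183, 183, 186, 189, 186, 183, 182, 184, 184, 185, 183, 181, 178, 179, 181, 184]
R [187, 186, 187, 185, 189, 189, 184, 169, 156, 151, 155, 193, 223, 225, 226, 227, 228, 229, 231, 232, 232, 231, 231, 231, 232, 230, 231, 230, 232, 232, 232, 231, 231, 231, 230]
top [np.uint8(230), np.uint8(230), np.uint8(231), np.uint8(230), np.uint8(223), np.uint8(203), np.uint8(184), np.uint8(156), np.uint8(132), np.uint8(88), np.uint8(76), np.uint8(75), np.uint8(75), np.uint8(75), np.uint8(83), np.uint8(104), np.uint8(127), np.uint8(151), np.uint8(176), np.uint8(183), np.uint8(185), np.uint8(185), np.uint8(184), np.uint8(185), np.uint8(185), np.uint8(183), np.uint8(183), np.uint8(183), np.uint8(184), np.uint8(184)]
```

```bash
python3 - <<'E'
from h import *
s=sense();c=cam('wrist',s);print(np.round(s['tool_pos'],1),np.round(s['tcp_rot'],2))
L=[(376.5,200),(375,240),(371.5,280)];R=[(455,200),(448.5,240),(442,280)]
Lo=[(373,200),(369,240),(365.5,280)];Ro_=[(458.5,200),(452,240),(446,280)]
for A,B,z in((L,R,30),(Lo,Ro_,28.5)):
    l=np.array([ray(c,p,z)[:2] for p in A]);r=np.array([ray(c,p,z)[:2] for p in B])
    dl=l[-1]-l[0];dr=r[-1]-r[0]
    print(l.round(1).tolist(),r.round(1).tolist(),[np.degrees(np.arctan2(d[1],d[0])).round(2) for d in(dl,dr)])
    y=np.radians(-15.);n=np.array([-np.sin(y),np.cos(y)]);print('width',(l@n-r@n).round(1),'mid n', ((l@n+r@n)/2).round(1))
print('mouth',ray(c,(430,171.5),29)[:2])
t=cam('top')
print('knob top',ray(t,(193.5,176),210).round(1))
E
```

```text
[402.3  98.9 122.4] [-179.21   -2.57  163.46]
[[431.5, 189.5], [465.2, 181.9], [500.8, 172.1]] [[448.8, 248.8], [481.8, 239.5], [517.2, 229.4]] [np.float64(-14.09), np.float64(-15.84)]
width [-61.8 -59.9 -59.6] mid n [325.6 326.1 325.7]
[[431.4, 187.3], [464.6, 177.5], [500.4, 167.5]] [[450.3, 252.3], [483.5, 243.0], [519.3, 233.4]] [np.float64(-15.96), np.float64(-15.34)]
width [-67.7 -68.1 -68.5] mid n [326.4 325.8 325.6]
mouth [420.66926548 233.78812787]
knob top [577.2 175.  210. ]
```

Request:
{"fn": "servo_tool", "kwargs": {
  "motion": [
    [15,0,0,-5,0,-0.02,0],
    [15,0,0,0,0,-0.02,0],
    [15,6,22,0,0,0,0],
    [15,9,33,0,0,0,0],
    [15,9,33,0,0,0,0],
    [15,9,33,0,0,0,-0.015],
    [15,0,0,0,0,0,0],
    [15,0,0,0,0,0,0]
  ]
}}

```text
time: 8.0
tool_pos: [405.8, 227.1, 127.1]
tcp_rot: [-179.3, 0.3, 164.7]
ft_force: [-0.1, 0.4, -1.9]
finger_gap: 23.6
```

```bash
python3 hang.py pics/w6.png
```

```text
[405.8 227.1 127.1] [-179.35    0.34  164.74] [ 23.5  -9.3 112.9  -0.7  76.5 -51.1] 8.0 23.5987161048346
[221, 230, 65, 117, 6630] [253.2, 289.9] ((253.0, 288.0), (116.0, 64.0), 90.0) [480.3 204.3]
pale [0, 0, 512, 378, 142491] [258.8, 148.1] [[221.9, 82.0], [320.6, 439.7], [684.2, 432.5], [546.6, -101.0]]
pale [132, 350, 34, 34, 431] [151.1, 369.9] [[590.0, 36.0], [556.3, 86.9], [569.3, 91.7], [603.9, 40.5]]
pale [341, 350, 34, 34, 423] [355.0, 369.9] [[611.5, 254.7], [602.7, 265.3], [655.8, 291.5], [665.6, 280.8]]
```

View pics/w6.png

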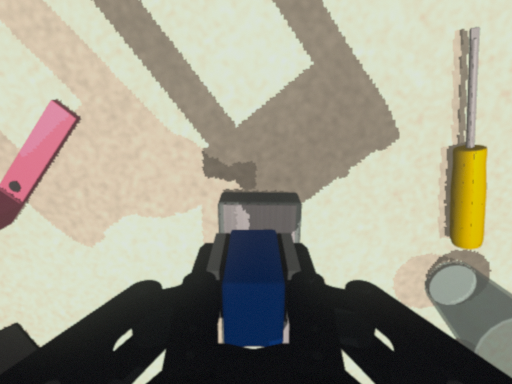

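```bash
python3 - <<'E'
from h import *
s=sense();c=cam('wrist',s);p=np.array(s['tool_pos'])
a=cv2.imread("pics/w6.png");g=cv2.cvtColor(a,cv2.COLOR_BGR2GRAY)
for r in(212,222,229):print(r,g[r,212:226].tolist(),g[r,292:306].tolist())
print([int(x) for x in g[188:216,262]])
y=np.radians(-15.4);G=np.array([np.cos(y),np.sin(y)]);N=np.array([-G[1],G[0]])
for uv in((259.5,205),(219,205),(300,205)):
    q=ray(c,uv,30)[:2]-p[:2];print(uv,'along',(q@G).round(1),'lat',(q@N).round(1))
# head top centre line through same camera
for uv in((224,231),(284,231)):
    q=ray(c,uv,p[2]-6.9+50)[:2]-p[:2];print('head',(q@G).round(1),(q@N).round(1))
E
```

```text
212 [208, 207, 206, 205, 200, 177, 127, 115, 125, 131, 133, 144, 154, 155] [104, 106, 107, 102, 94, 89, 88, 86, 94, 159, 212, 217, 216, 215]
222 [199, 200, 200, 201, 200, 185, 144, 115, 121, 130, 132, 135, 144, 150] [105, 105, 104, 98, 90, 90, 99, 117, 152, 196, 219, 220, 219, 220]
229 [206, 207, 205, 206, 204, 201, 169, 111, 116, 126, 132, 137, 146, 153] [103, 105, 103, 101, 117, 138, 133, 125, 170, 215, 221, 220, 221, 221]
[137, 138, 129, 104, 78, 58, 58, 58, 59, 59, 58, 61, 57, 63, 72, 79, 83, 91, 100, 102, 102, 101, 101, 101, 101, 101, 102, 102]
(259.5, 205) along 13.5 lat 2.6
(219, 205) along 13.7 lat -30.7
(300, 205) along 13.3 lat 35.7
head -29.9 -11.3
head -30.0 9.6
```

Wrist view: bed mouth corners at (219,205) and (300,205), so mid 259.5, against the hand's centre at 253. The bed therefore lies about 4.5 mm to tool +y. The head sits about 7 mm ahead of the TCP. Beaker and driver are well clear. Correct and lower to just above the bed.

Request:
{"fn": "servo_tool", "kwargs": {
  "motion": [
    [15,2,4.5,10,-0.003,0.004,0],
    [15,2,0,25,0,0,0],
    [15,0,0,25,0,0,0],
    [15,0,0,15,0,0,0],
    [15,0,0,0,0,0,0],
    [15,0,0,0,0,0,0]
  ]
}}

```text
time: 8.65
tool_pos: [403.9, 227.9, 48.3]
tcp_rot: [-179.6, 0.2, 164.3]
ft_force: [-0.5, 0.3, -2.2]
finger_gap: 23.2
```

```bash
python3 hang.py pics/w7.png; python3 - <<'E'
from h import *
s=sense();c=cam('wrist',s);p=np.array(s['tool_pos'])
a=cv2.imread("pics/w7.png");g=cv2.cvtColor(a,cv2.COLOR_BGR2GRAY)
print('ft',np.round(s['ft_force'],1))
cv2.imwrite("pics/w7c.png",cv2.resize(a[170:360,130:390],None,fx=3,fy=3,interpolation=cv2.INTER_CUBIC))
E
```

```text
[403.9 227.9  48.3] [-179.62    0.21  164.33] [ 23.4  -3.6 116.7  -0.5  67.  -50.7] 8.65 23.19520569725828
[221, 230, 65, 117, 6626] [253.2, 289.8] ((253.0, 288.0), (116.0, 64.0), 90.0) [423.7 220.8]
pale [0, 0, 512, 377, 151885] [256.2, 151.3] [[253.1, 135.1], [323.1, 383.0], [575.0, 375.9], [475.2, 8.6]]
pale [132, 349, 34, 35, 433] [151.1, 369.8] [[507.1, 101.8], [484.0, 137.4], [492.9, 140.7], [516.7, 104.8]]
pale [341, 350, 34, 34, 433] [355.0, 369.9] [[523.9, 252.6], [517.9, 260.0], [554.9, 278.0], [561.6, 270.5]]
ft [-0.5  0.2 -2. ]
```

View pics/w7c.png

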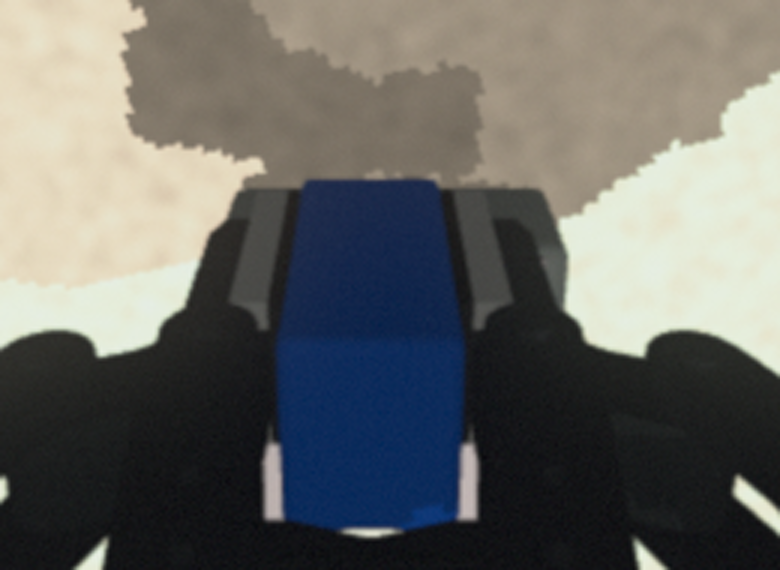

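The hand-to-bed offset is still about +4.8 mm in tool y (bed mid 260.8, hand 253.3), so the lateral step was mostly lost. Repeating it without rotation.

Request:
{"fn": "servo_tool", "kwargs": {
  "motion": [
    [15,0,2.4,0,0,0,0],
    [15,0,2.4,0,0,0,0],
    [15,0,0,0,0,0,0]
  ]
}}

```text
time: 9.0
tool_pos: [407.2, 233.3, 50.9]
tcp_rot: [-179.8, 0.4, 164.3]
ft_force: [0.5, -0.3, -1.8]
finger_gap: 23.5
```

```bash
cat > st.py <<'E'
from h import *
s=sense();p=np.array(s['tool_pos'])
y=np.radians(-15.6);G=np.array([np.cos(y),np.sin(y)]);N=np.array([-G[1],G[0]])
f=np.array(s['ft_force'])
print('t',round(s['time'],2),'along',(p[:2]@G).round(2),'lat',(p[:2]@N).round(2),'z',p[2].round(2),'rot',np.round(s['tcp_rot'],2),'fG',(f[:2]@G).round(2),'fN',(f[:2]@N).round(2),'fz',f[2].round(2),'M',np.round(s['wrist_torque'],3),'gap',round(s['finger_gap'],1),'j6',round(s['joint_pos'][5],1))
E
python3 st.py;python3 - <<'E'
from h import *
a=snapshot('wrist');cv2.imwrite('pics/w8.png',a);g=cv2.cvtColor(a,cv2.COLOR_BGR2GRAY)
for r in(233,236,240,244):print(r,g[r,200:216].tolist(),g[r,300:326].tolist())
E
```

```text
t 9.0 along 329.42 lat 334.19 z 50.85 rot [-179.78    0.39  164.28] fG 0.62 fN -0.18 fz -1.81 M [ 0.018  0.078 -0.025] gap 23.5 j6 -50.2
233 [68, 65, 66, 67, 68, 67, 67, 66, 64, 64, 64, 63, 63, 63, 62, 64] [64, 67, 90, 126, 148, 150, 149, 148, 149, 147, 147, 146, 144, 142, 142, 140, 141, 141, 143, 145, 147, 153, 154, 155, 172, 195]
236 [67, 68, 67, 65, 66, 66, 64, 65, 64, 65, 63, 64, 63, 63, 66, 71] [62, 64, 67, 90, 126, 146, 150, 150, 150, 150, 150, 148, 146, 147, 146, 146, 145, 144, 147, 155, 185, 221, 231, 233, 233, 234]
240 [66, 66, 66, 65, 63, 65, 64, 65, 64, 63, 63, 64, 63, 64, 71, 75] [62, 63, 63, 66, 84, 120, 147, 150, 151, 152, 151, 152, 150, 152, 159, 187, 222, 232, 232, 233, 233, 232, 232, 232, 232, 232]
244 [65, 65, 64, 57, 48, 42, 41, 40, 41, 39, 37, 41, 48, 63, 74, 74] [40, 39, 42, 50, 59, 71, 104, 137, 147, 153, 162, 201, 230, 232, 233, 232, 233, 232, 233, 233, 233, 232, 232, 233, 233, 233]
```

Request:
{"fn": "servo_tool", "kwargs": {
  "motion": [
    [15,0,-1,4,0,0.006,0],
    [15,0,0,4,0,0,0],
    [15,0,0,0,0,0,0]
  ]
}}

```text
time: 9.35
tool_pos: [407.4, 232.5, 43.0]
tcp_rot: [-179.8, 0.1, 164.3]
ft_force: [0.1, 0.3, -1.8]
finger_gap: 23.6
```

```bash
python3 st.py
```

```text
t 9.35 along 329.85 lat 333.53 z 42.95 rot [-1.7983e+02  9.0000e-02  1.6432e+02] fG 0.01 fN 0.35 fz -1.82 M [-0.009  0.01   0.004] gap 23.6 j6 -50.6
```

Request:
{"fn": "servo_tool", "kwargs": {
  "motion": [
    [15,0,-0.5,3,0,0.003,0],
    [15,0,0,2,0,0,0],
    [15,0,0,0,0,0,0]
  ]
}}

```text
time: 9.65
tool_pos: [406.9, 231.8, 37.0]
tcp_rot: [-179.8, -0.1, 164.3]
ft_force: [-0.1, 0.3, -2.2]
finger_gap: 23.8
```

```bash
python3 st.py
```

```text
t 9.65 along 329.59 lat 332.69 z 37.05 rot [-1.7980e+02 -1.4000e-01  1.6431e+02] fG -0.22 fN 0.3 fz -2.17 M [0.039 0.063 0.049] gap 23.8 j6 -50.8
```

Request:
{"fn": "servo_tool", "kwargs": {
  "motion": [
    [15,0,0,1,0,0,0],
    [15,0,0,0.5,0,0,0]
  ]
}}

```text
time: 9.85
tool_pos: [407.2, 232.0, 36.7]
tcp_rot: [-179.8, -0.1, 164.3]
ft_force: [-1.8, -1.7, 3.8]
finger_gap: 23.8
```

```bash
python3 st.py
```

```text
t 9.85 along 329.87 lat 332.93 z 36.72 rot [-1.7981e+02 -1.3000e-01  1.6431e+02] fG -1.31 fN -2.09 fz 3.79 M [-0.119  0.204  0.009] gap 23.8 j6 -50.8
```

Contact with the bed is at z ≈ 36.9, as predicted. Slide in along −tool x, watching the forces.

Request:
{"fn": "servo_tool", "kwargs": {
  "motion": [
    [15,-4,0,-0.4,0,0,0],
    [15,-5,0,0,0,0,0],
    [15,-5,0,0,0,0,0],
    [15,-5,0,0,0,0,0],
    [15,0,0,0,0,0,0]
  ]
}}

```text
time: 10.35
tool_pos: [427.7, 226.4, 37.1]
tcp_rot: [-179.8, -0.1, 164.3]
ft_force: [0.3, 0.4, -2.2]
finger_gap: 23.7
```

```bash
python3 st.py
```

```text
t 10.35 along 351.04 lat 333.07 z 37.08 rot [-1.7983e+02 -8.0000e-02  1.6432e+02] fG 0.15 fN 0.45 fz -2.16 M [-0.043  0.091  0.082] gap 23.7 j6 -52.4
```

Request:
{"fn": "servo_tool", "kwargs": {
  "motion": [
    [15,-5,0,0,0,0,0],
    [15,-5,0,0,0,0,0],
    [15,-5,0,0,0,0,0],
    [15,-5,0,0,0,0,0],
    [15,0,0,0,0,0,0]
  ]
}}

```text
time: 10.85
tool_pos: [448.8, 220.4, 36.9]
tcp_rot: [-179.8, -0.1, 164.3]
ft_force: [-0.2, 0.4, -1.9]
finger_gap: 23.5
```

```bash
python3 st.py
```

```text
t 10.85 along 373.01 lat 332.94 z 36.89 rot [-1.7983e+02 -9.0000e-02  1.6430e+02] fG -0.33 fN 0.3 fz -1.95 M [0.014 0.026 0.037] gap 23.5 j6 -53.9
```

Request:
{"fn": "servo_tool", "kwargs": {
  "motion": [
    [15,-5,0,0,0,0,0],
    [15,-5,0,0,0,0,0],
    [15,-5,0,0,0,0,0],
    [15,-5,0,0,0,0,0],
    [15,0,0,0,0,0,0]
  ]
}}

```text
time: 11.35
tool_pos: [469.8, 214.5, 36.8]
tcp_rot: [-179.8, -0.1, 164.3]
ft_force: [0.0, -0.6, -2.0]
finger_gap: 23.4
```

```bash
python3 st.py
```

```text
t 11.35 along 394.85 lat 332.93 z 36.84 rot [-1.7983e+02 -8.0000e-02  1.6430e+02] fG 0.2 fN -0.53 fz -1.96 M [0.025 0.06  0.004] gap 23.4 j6 -55.3
```

Request:
{"fn": "servo_tool", "kwargs": {
  "motion": [
    [15,-3,0,0,0,0,0],
    [15,-3,0,0,0,0,0],
    [15,-2,0,0,0,0,0],
    [15,-1,0,0,0,0,0]
  ]
}}

```text
time: 11.75
tool_pos: [479.0, 211.9, 36.8]
tcp_rot: [-179.8, -0.1, 164.3]
ft_force: [-1.4, -0.3, -0.7]
finger_gap: 23.8
```

```bash
python3 st.py
```

```text
t 11.75 along 404.37 lat 332.9 z 36.77 rot [-1.7982e+02 -1.1000e-01  1.6430e+02] fG -1.23 fN -0.68 fz -0.67 M [ 0.029  0.106 -0.005] gap 23.8 j6 -55.9
```

Request:
{"fn": "servo_tool", "kwargs": {
  "motion": [
    [15,-1,0,-0.1,0,0,0],
    [15,-1,0,0,0,0,0]
  ]
}}

```text
time: 11.95
tool_pos: [481.0, 211.3, 36.8]
tcp_rot: [-179.8, -0.1, 164.3]
ft_force: [0.7, 0.2, -0.4]
finger_gap: 23.5
```

Request:
{"fn": "servo_tool", "kwargs": {
  "motion": [
    [15,-1,0,0,0,0,0],
    [15,-1,0,0,0,0,0]
  ]
}}

```text
time: 12.15
tool_pos: [483.0, 210.8, 36.8]
tcp_rot: [-179.8, -0.1, 164.3]
ft_force: [-1.2, 0.4, -2.2]
finger_gap: 23.7
```

```bash
python3 st.py
```

```text
t 12.15 along 408.48 lat 332.88 z 36.77 rot [-1.7982e+02 -1.2000e-01  1.6431e+02] fG -1.23 fN 0.11 fz -2.17 M [-0.001  0.073  0.044] gap 23.7 j6 -56.2
```

Request:
{"fn": "servo_tool", "kwargs": {
  "motion": [
    [15,-1,0,0,0,0,0],
    [15,-1,0,0,0,0,0]
  ]
}}

```text
time: 12.35
tool_pos: [484.5, 210.4, 36.8]
tcp_rot: [-179.8, -0.2, 164.3]
ft_force: [-8.0, 1.8, 5.3]
finger_gap: 23.8
```

Request:
{"fn": "servo_tool", "kwargs": {
  "motion": [
    [15,-1,0,0,0,0,0]
  ]
}}

```text
time: 12.45
tool_pos: [484.4, 210.4, 36.7]
tcp_rot: [-179.8, -0.3, 164.3]
ft_force: [-9.8, 2.9, 6.3]
finger_gap: 23.5
```

Request:
{"fn": "servo_tool", "kwargs": {
  "motion": [
    [15,-0.7,0,0,0,0,0]
  ]
}}

```text
time: 12.55
tool_pos: [484.4, 210.4, 36.9]
tcp_rot: [-179.8, -0.4, 164.3]
ft_force: [-4.6, 0.3, 3.5]
finger_gap: 23.5
```

```bash
python3 st.py
```

```text
t 12.55 along 409.94 lat 332.94 z 36.86 rot [-179.77   -0.4   164.33] fG -4.49 fN -0.97 fz 3.48 M [-0.043  0.408 -0.102] gap 23.5 j6 -56.5
```

Stop contact (≈10 N peak) at along 409.9, where I expected about 412. Hold briefly, then open and check.

Request:
{"fn": "servo_tool", "kwargs": {
  "motion": [
    [15,0,0,0,0,0,0],
    [15,0,0,0,0,0,0]
  ]
}}

```text
time: 12.75
tool_pos: [484.5, 210.5, 37.2]
tcp_rot: [-179.8, -0.4, 164.3]
ft_force: [-2.4, 0.4, -0.1]
finger_gap: 23.3
```

Request:
{"fn": "servo_tool", "kwargs": {
  "motion": [
    [45,0,0,0,0,0,0],
    [45,0,0,0,0,0,0],
    [45,0,0,0,0,0,0]
  ]
}}

```text
time: 13.05
tool_pos: [485.4, 210.5, 37.6]
tcp_rot: [-179.8, -0.3, 164.3]
ft_force: [0.7, 0.0, -0.3]
finger_gap: 45.1
```

```bash
python3 st.py; python3 hang.py pics/w9.png; python3 - <<'E'
from h import *
a=cv2.imread("pics/w9.png")
cv2.imwrite("pics/w9c.png",a)
E
```

```text
t 13.05 along 410.93 lat 333.29 z 37.6 rot [-179.82   -0.3   164.33] fG 0.66 fN 0.23 fz -0.27 M [0.013 0.029 0.061] gap 45.1 j6 -56.5
[485.4 210.5  37.6] [-179.82   -0.3   164.33] [ 17.9   7.5 106.5   0.   66.3 -56.5] 13.05 45.14196199841142
[221, 228, 62, 115, 6460] [252.2, 286.9] ((251.5, 285.0), (114.0, 61.0), 90.0) [496.3 205.4]
pale [0, 0, 512, 368, 144102] [256.5, 144.9] [[338.7, 124.2], [404.8, 358.7], [633.0, 351.0], [539.3, 11.9]]
pale [281, 258, 32, 86, 1446] [295.4, 303.3] [[509.9, 216.8], [512.0, 233.1], [575.8, 225.9], [573.8, 208.0]]
pale [195, 274, 28, 70, 1049] [208.9, 310.4] [[552.5, 146.3], [507.7, 173.8], [516.5, 187.2], [562.3, 160.5]]
pale [110, 344, 39, 40, 945] [134.8, 367.9] [[541.4, 93.2], [548.2, 117.9], [580.0, 105.4], [572.9, 79.6]]
pale [358, 344, 39, 40, 956] [371.3, 367.9] [[585.7, 253.5], [592.5, 277.9], [626.3, 273.2], [619.2, 247.6]]
```

View pics/w9.png

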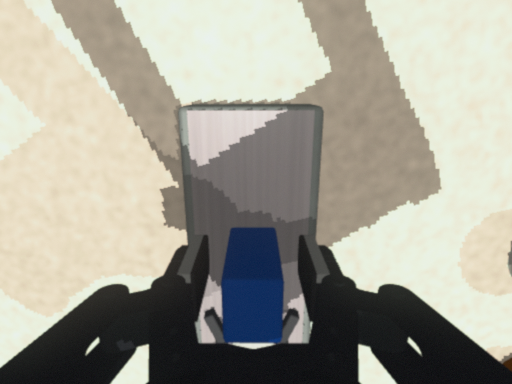

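The released hanger lies centred on the bed: head (252,285), with guide ends at (212,320) and (292,320) symmetric about it. Check the insertion depth relative to the bed mouth.

```bash
python3 - <<'E'
from h import *
s=sense();c=cam('wrist',s);p=np.array(s['tool_pos'])
y=np.radians(-15.6);G=np.array([np.cos(y),np.sin(y)]);N=np.array([-G[1],G[0]])
a=cv2.imread("pics/w9.png");g=cv2.cvtColor(a,cv2.COLOR_BGR2GRAY)
print([int(x) for x in g[98:116,240]],[int(x) for x in a[220:236,252,2]])
for n,uv,z in[('mouth',(252,106),30),('mouthR',(322,109),30),('mouthL',(181,109),30),('backbot',(252,228.5),30),('topback',(252,280),80),('topfront',(252,342),80)]:
    q=ray(c,uv,z)[:2];print(n,(q@G).round(1),(q@N).round(1))
E
```

```text
[219, 174, 160, 158, 151, 132, 92, 88, 102, 123, 141, 157, 191, 218, 221, 220, 221, 220] [88, 87, 88, 87, 88, 88, 80, 58, 29, 24, 20, 22, 21, 22, 18, 20]
mouth 341.3 331.2
mouthR 342.7 364.0
mouthL 342.6 297.9
backbot 403.6 331.1
topback 401.8 331.4
topfront 430.2 331.4
```

Head back minus mouth is about 61 to 62 mm, against 61 nominal, so the tongue is home. Both the head and the lane centre are at lat ≈ 331. Now rise and go over the knob.

Request:
{"fn": "servo_tool", "kwargs": {
  "motion": [
    [50,0,0,-8,0,0,0],
    [60,0,0,-30,0,0,0],
    [85,0,0,-45,0,0,0],
    [85,0,0,-45,0,0,0],
    [85,0,0,-45,0,0,0],
    [85,0,0,-40,0,0,0],
    [85,0,0,0,0,0,0]
  ]
}}

```text
time: 13.8
tool_pos: [485.0, 210.1, 260.6]
tcp_rot: [-179.7, -0.4, 164.3]
ft_force: [1.5, -0.1, 0.8]
finger_gap: 85.2
```

```bash
python3 st.py
```

```text
t 13.8 along 410.65 lat 332.81 z 260.62 rot [-179.74   -0.41  164.31] fG 1.5 fN 0.28 fz 0.77 M [ 0.042 -0.01   0.018] gap 85.2 j6 -56.5
```

Request:
{"fn": "servo_tool", "kwargs": {
  "motion": [
    [85,-20,0,0,0,0,0],
    [85,-30,0,0,0,0,0],
    [85,-30,0,0,0,0,0],
    [85,-23,0,0,0,0,0],
    [85,0,0,0,0,0,0],
    [85,0,0,0,0,0,0]
  ]
}}

```text
time: 14.4
tool_pos: [587.9, 182.0, 264.1]
tcp_rot: [-179.9, -0.1, 164.4]
ft_force: [-0.5, -0.4, -0.9]
finger_gap: 84.8
```

```bash
python3 st.py; python3 hang.py pics/w10.png | head -3
```

```text
t 14.4 along 517.26 lat 333.39 z 264.12 rot [-1.7995e+02 -1.1000e-01  1.6439e+02] fG -0.4 fN -0.47 fz -0.89 M [-0.022  0.021 -0.061] gap 84.8 j6 -62.0
[587.9 182.  264.1] [-1.7995e+02 -1.1000e-01  1.6439e+02] [ 12.4   9.3  79.8   0.   91.  -62. ] 14.4 84.75546981200532
[242, 50, 23, 32, 732] [253.0, 65.5] ((253.0, 65.5), (31.0, 22.0), 90.0) [488.6 207.6]
[239, 150, 35, 29, 348] [261.3, 158.0] ((260.52020263671875, 157.86280822753906), (40.94556427001953, 21.740009307861328), 32.347442626953125) [586.8 190.1]
```

View pics/w10.png

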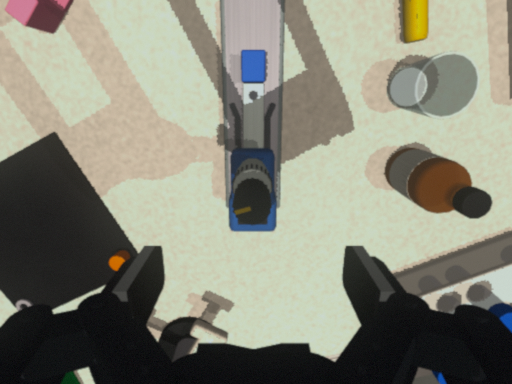

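Wrist view: the black knob top with a yellow mark is at about (252,202), with the thimble scale just above it. The hanger is clamped-side ready, its head at (253,65) and tongue in the lane. Measuring the knob centre.

```bash
python3 - <<'E'
from h import *
s=sense();c=cam('wrist',s);p=np.array(s['tool_pos'])
y=np.radians(-15.6);G=np.array([np.cos(y),np.sin(y)]);N=np.array([-G[1],G[0]])
a=cv2.imread("pics/w10.png");g=cv2.cvtColor(a,cv2.COLOR_BGR2GRAY)
for r in(190,200,208,214):print(r,g[r,224:282].tolist())
print('col',g[160:236,258].tolist())
for uv in((252,202),(232,202),(272,202)):
    q=ray(c,uv,210)[:2];print(uv,q.round(1),(q@G).round(1),(q@N).round(1))
X=np.r_[512*G+333*N,210];print(proj(c,X))
for al in(499,525):print(al,proj(c,np.r_[al*G+332*N,210]))
E
```

```text
190 [187, 160, 118, 119, 128, 138, 127, 84, 65, 75, 79, 57, 43, 40, 40, 41, 41, 40, 41, 39, 39, 38, 40, 39, 39, 37, 37, 39, 38, 37, 36, 39, 37, 37, 38, 39, 36, 37, 36, 36, 38, 37, 39, 37, 46, 72, 86, 72, 53, 55, 76, 95, 98, 115, 129, 123, 164, 202]
200 [189, 165, 120, 115, 103, 70, 69, 72, 68, 53, 46, 43, 43, 42, 42, 42, 41, 42, 40, 42, 43, 41, 41, 39, 40, 40, 41, 41, 40, 38, 39, 41, 37, 37, 41, 39, 40, 40, 40, 42, 41, 39, 41, 41, 40, 39, 45, 52, 57, 56, 59, 60, 96, 128, 131, 145, 180, 201]
208 [208, 207, 198, 185, 151, 83, 74, 77, 76, 61, 49, 46, 46, 47, 48, 51, 54, 60, 64, 68, 74, 79, 82, 83, 81, 81, 67, 47, 42, 40, 40, 43, 42, 41, 40, 41, 41, 41, 41, 42, 39, 42, 41, 43, 40, 45, 61, 78, 83, 79, 76, 78, 126, 170, 185, 200, 202, 202]
214 [203, 205, 207, 204, 167, 97, 77, 79, 83, 87, 86, 79, 73, 66, 59, 55, 47, 44, 43, 46, 43, 45, 43, 42, 44, 44, 43, 41, 43, 43, 43, 43, 43, 44, 42, 44, 44, 42, 41, 42, 43, 43, 43, 44, 53, 72, 87, 88, 84, 81, 76, 83, 146, 198, 203, 205, 207, 206]
col [70, 73, 74, 75, 73, 69, 68, 69, 69, 78, 99, 111, 96, 93, 92, 92, 92, 91, 80, 58, 38, 35, 38, 35, 38, 37, 34, 35, 36, 37, 38, 38, 38, 38, 39, 37, 38, 36, 39, 38, 41, 39, 39, 39, 41, 40, 39, 40, 40, 40, 42, 42, 43, 43, 42, 43, 43, 45, 44, 43, 44, 46, 45, 51, 69, 84, 87, 88, 87, 84, 99, 151, 196, 200, 199, 200]
(252, 202) [581.8 181.1] 511.7 330.9
(232, 202) [578.2 168.2] 511.7 317.5
(272, 202) [585.4 194.1] 511.7 344.3
[255.10075317 202.43593993]
499 [253.61991659 183.85581523]
525 [253.60251436 220.33497473]
```

Request:
{"fn": "servo_tool", "kwargs": {
  "motion": [
    [85,3.5,-1.2,0,0,0,0],
    [85,0,0,0,0,0,-0.143],
    [85,0,0,0,0,0,-0.143],
    [85,0,0,0,0,0,-0.143],
    [85,0,0,0,0,0,-0.143],
    [85,0,0,0,0,0,-0.143],
    [85,0,0,0,0,0,-0.143],
    [85,0,0,0,0,0,-0.143],
    [85,0,0,0,0,0,-0.143],
    [85,0,0,0,0,0,-0.143]
  ]
}}

```text
time: 15.45
tool_pos: [573.5, 186.4, 266.1]
tcp_rot: [179.8, -0.1, -118.6]
ft_force: [0.0, 0.2, 0.2]
finger_gap: 85.0
```

Request:
{"fn": "servo_tool", "kwargs": {
  "motion": [
    [85,0,0,0,0,0,-0.13],
    [85,0,0,0,0,0,0],
    [85,0,0,0,0,0,0]
  ]
}}

```text
time: 15.75
tool_pos: [570.8, 187.6, 266.9]
tcp_rot: [179.8, -0.0, -110.8]
ft_force: [-0.2, 0.7, 0.5]
finger_gap: 85.0
```

```bash
python3 st.py; python3 hang.py pics/w11.png | head -1; python3 - <<'E'
from h import *
s=sense();c=cam('wrist',s);p=np.array(s['tool_pos'])
a=cv2.imread('pics/w11.png');g=cv2.cvtColor(a,cv2.COLOR_BGR2GRAY)
y=np.radians(-15.6);G=np.array([np.cos(y),np.sin(y)]);N=np.array([-G[1],G[0]])
print('predict',proj(c,np.r_[514*G+332*N,210]),proj(c,np.r_[p[:2],210]))
m=(g<50).astype(np.uint8);m[235:]=0;m[:,:200]=0;m[:,310:]=0
n,l,st,ce=cv2.connectedComponentsWithStats(m)
for i in range(1,n):
    if st[i][4]>150:print(st[i],ce[i])
cv2.imwrite('pics/w11c.png',cv2.resize(a[130:280,180:330],None,fx=4,fy=4,interpolation=cv2.INTER_CUBIC))
E
```

```text
t 15.75 along 499.3 lat 334.23 z 266.87 rot [ 179.85   -0.   -110.76] fG -0.38 fN 0.6 fz 0.47 M [ 0.01  -0.022  0.006] gap 85.0 j6 -146.0
[570.8 187.6 266.9] [ 179.85   -0.   -110.76] [ 1.33e+01  7.00e+00  8.21e+01  1.00e-01  9.10e+01 -1.46e+02] 15.75 85.0437346018046
predict [232.65893437 209.74204337] [254.21735532 210.99537838]
[200 141  62  47 412] [236.84951456 157.71601942]
[ 212  179   37   44 1166] [231.17495712 201.1329331 ]
```

View pics/w11c.png

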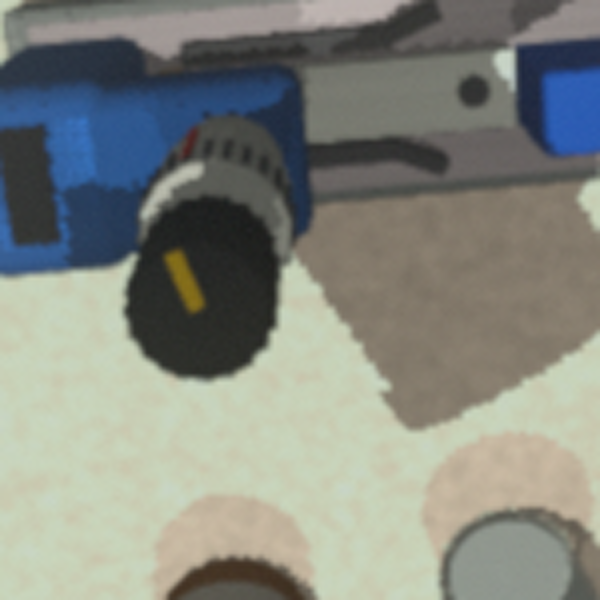

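Wrist crop: the knob is at about crop (202,290), i.e. picture (230.6,202.5). The hand drifted about 14 mm while turning in air, so I re-centre and check before going down.

Request:
{"fn": "servo_tool", "kwargs": {
  "motion": [
    [85,2.5,-7,10,0,0,0],
    [70,0,-7,15,0,0,0],
    [60,0,0,15,0,0,0],
    [60,0,0,0,0,0,0],
    [60,0,0,0,0,0,0]
  ]
}}

```text
time: 16.3
tool_pos: [583.1, 179.3, 221.3]
tcp_rot: [179.7, -0.1, -111.1]
ft_force: [0.4, -0.4, -0.5]
finger_gap: 60.0
```

```bash
python3 st.py; python3 hang.py pics/w12.png | head -1; python3 - <<'E'
from h import *
s=sense();c=cam('wrist',s);p=np.array(s['tool_pos'])
a=cv2.imread('pics/w12.png');g=cv2.cvtColor(a,cv2.COLOR_BGR2GRAY)
y=np.radians(-15.6);G=np.array([np.cos(y),np.sin(y)]);N=np.array([-G[1],G[0]])
T=p[:2];print('tcp',proj(c,np.r_[T,210]),'knob pred',proj(c,np.r_[513.5*G+331.8*N,210]))
m=(g<52).astype(np.uint8);m[:150]=0;m[260:]=0;m[:,:200]=0;m[:,310:]=0
n,l,st,ce=cv2.connectedComponentsWithStats(m)
for i in range(1,n):
    if st[i][4]>150:
        print(st[i],ce[i]);w=[(r,np.flatnonzero((l==i)[r])[[0,-1]].tolist()) for r in range(st[i][1],st[i][1]+st[i][3],4)];print(w)
E
```

```text
t 16.3 along 513.37 lat 329.53 z 221.35 rot [ 1.7972e+02 -9.0000e-02 -1.1113e+02] fG 0.46 fN -0.34 fz -0.5 M [-0.041 -0.056 -0.012] gap 60.0 j6 -146.6
[583.1 179.3 221.3] [ 1.7972e+02 -9.0000e-02 -1.1113e+02] [ 1.220e+01  9.500e+00  8.400e+01  1.000e-01  8.670e+01 -1.466e+02] 16.3 59.9646351161832
tcp [254.80798101 241.90999209] knob pred [254.46477212 245.89677438]
[209 151  75  53 959] [248.22314911 169.86548488]
[(151, [217, 217]), (155, [212, 223]), (159, [209, 265]), (163, [210, 269]), (167, [235, 270]), (171, [231, 271]), (175, [230, 271]), (179, [232, 283]), (183, [233, 274]), (187, [269, 272]), (191, [271, 273]), (195, [268, 273]), (199, [270, 273]), (203, [272, 273])]
[ 228  204   46   56 1948] [250.75462012 232.7150924 ]
[(204, [248, 252]), (208, [238, 262]), (212, [234, 266]), (216, [233, 269]), (220, [230, 270]), (224, [230, 271]), (228, [230, 271]), (232, [229, 272]), (236, [228, 272]), (240, [228, 273]), (244, [229, 271]), (248, [230, 270]), (252, [232, 269]), (256, [235, 265])]
```

Request:
{"fn": "servo_tool", "kwargs": {
  "motion": [
    [60,-0.8,-0.5,14,0,0,0],
    [60,0,0,14,0,0,0],
    [60,0,0,9,0,0,0],
    [60,0,0,0,0,0,0],
    [60,0,0,0,0,0,0]
  ]
}}

```text
time: 16.85
tool_pos: [583.2, 180.2, 180.8]
tcp_rot: [179.7, -0.1, -111.1]
ft_force: [-0.0, -0.5, 0.5]
finger_gap: 60.0
```

```bash
python3 st.py
```

```text
t 16.85 along 513.28 lat 330.43 z 180.8 rot [ 1.7969e+02 -1.0000e-01 -1.1112e+02] fG 0.09 fN -0.46 fz 0.49 M [-0.017 -0.053  0.044] gap 60.0 j6 -146.6
```

Request:
{"fn": "servo_tool", "kwargs": {
  "motion": [
    [35,0,0,0,0,0,0],
    [35,0,0,0,0,0,0],
    [18,0,0,0,0,0,0],
    [18,0,0,0,0,0,0],
    [18,0,0,0,0,0,0]
  ],
  "force": 25
}}

```text
time: 17.35
tool_pos: [584.7, 179.9, 182.1]
tcp_rot: [179.9, -0.0, -111.1]
ft_force: [0.8, -0.5, -2.0]
finger_gap: 25.2
```

```bash
python3 st.py
```

```text
t 17.35 along 514.8 lat 330.51 z 182.08 rot [ 1.7989e+02 -4.0000e-02 -1.1114e+02] fG 0.95 fN -0.28 fz -1.97 M [ 0.041 -0.055  0.017] gap 25.2 j6 -146.6
```

Request:
{"fn": "servo_tool", "kwargs": {
  "motion": [
    [18,0,0,0,0,0,0.1],
    [18,0,0,0,0,0,0.1],
    [18,0,0,0,0,0,0.1]
  ]
}}

```text
time: 17.65
tool_pos: [584.3, 180.2, 182.1]
tcp_rot: [179.8, -0.1, -128.8]
ft_force: [1.0, 0.5, -2.4]
finger_gap: 24.8
```

```bash
python3 st.py;python3 st.py
```

```text
t 17.65 along 514.32 lat 330.73 z 182.13 rot [ 1.7984e+02 -7.0000e-02 -1.2880e+02] fG 0.88 fN 0.73 fz -2.36 M [ 0.136 -0.116  0.065] gap 24.8 j6 -128.9
t 17.65 along 514.32 lat 330.73 z 182.13 rot [ 1.7984e+02 -7.0000e-02 -1.2880e+02] fG 0.88 fN 0.73 fz -2.36 M [ 0.136 -0.116  0.065] gap 24.8 j6 -128.9
```

Torque is already seen and position holds well. The wrist camera turns with the knob, so the thimble marks should stay still in the picture until the ratchet slips. I'll use that as the slip meter.

```bash
cat > k.py <<'E'
from h import *
import sys,glob
n=sys.argv[1];s=sense();M=[]
ims=[]
for i in range(2):
    ims.append(snapshot('wrist').astype(np.float32));t=sense();M.append(t['wrist_torque'][2])
a=np.mean(ims,0);np.save(f'pics/k{n}.npy',a)
print('yaw',round(s['tcp_rot'][2],2),'j6',round(s['joint_pos'][5],1),'Mz',np.round(M,3))
P=lambda x:cv2.GaussianBlur(cv2.cvtColor(x.astype(np.uint8),cv2.COLOR_BGR2GRAY),(3,3),0)
g=P(a)
for r in sys.argv[2:]:
    b=P(np.load(f'pics/k{r}.npy'))
    o=[]
    for (y0,y1,x0,x1) in((190,216,236,272),(192,212,244,264)):
        m=cv2.matchTemplate(g[y0-2:y1+2,x0-14:x1+14],b[y0:y1,x0:x1],cv2.TM_CCOEFF_NORMED);_,v,_,l=cv2.minMaxLoc(m);o+=[(l[0]-14,l[1]-2,round(v,3),round(float(m[2,14]),3))]
    print('vs',r,o)
E
python3 k.py 0; python3 - <<'E'
import numpy as np,cv2
a=np.load('pics/k0.npy').astype(np.uint8)
cv2.imwrite('pics/k0.png',cv2.resize(a[150:260,190:320],None,fx=6,fy=5,interpolation=cv2.INTER_CUBIC)[:600])
E
```

```text
yaw -128.8 j6 -128.9 Mz [-0.061 -0.06 ]
```

View pics/k0.png

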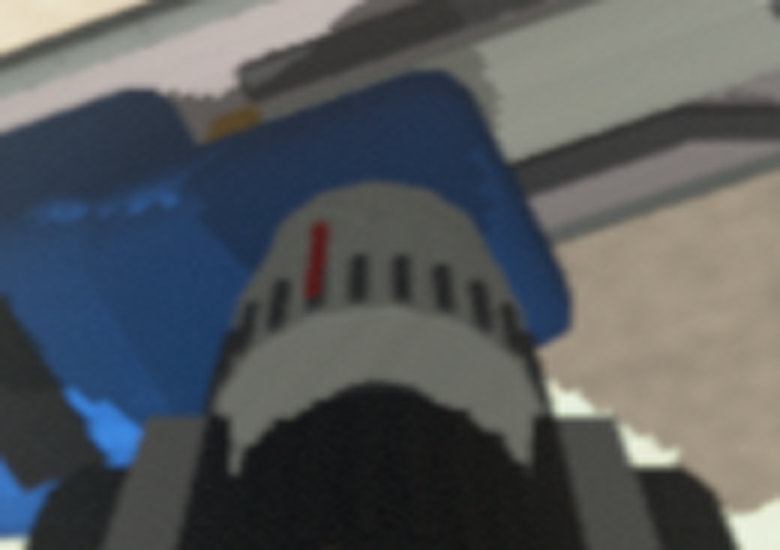

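Request:
{"fn": "servo_tool", "kwargs": {
  "motion": [
    [18,0,0,0,0,0,0.1],
    [18,0,0,0,0,0,0.1],
    [18,0,0,0,0,0,0.1],
    [18,0,0,0,0,0,0.1]
  ]
}}

```text
time: 18.15
tool_pos: [583.9, 180.8, 182.1]
tcp_rot: [179.8, -0.1, -151.5]
ft_force: [0.7, 0.3, -3.0]
finger_gap: 25.3
```

```bash
python3 st.py; python3 k.py 1 0
```

```text
t 18.15 along 513.8 lat 331.15 z 182.11 rot [ 1.7983e+02 -1.4000e-01 -1.5148e+02] fG 0.62 fN 0.45 fz -3.03 M [ 0.193 -0.102  0.078] gap 25.3 j6 -106.2
yaw -151.48 j6 -106.2 Mz [-0.058 -0.001]
vs 0 [(0, 0, 0.996, 0.996), (0, 0, 0.997, 0.997)]
```

Wrist crop: the thimble's red mark is at crop (318,255), i.e. picture (243,201), with ticks about 7 px apart. There is no shift after 0.4 rad more, so they turn as one. Continue.

Request:
{"fn": "servo_tool", "kwargs": {
  "motion": [
    [18,0,0,0,0,0,0.1],
    [18,0,0,0,0,0,0.1],
    [18,0,0,0,0,0,0.1],
    [18,0,0,0,0,0,0.1],
    [18,0,0,0,0,0,0.1],
    [18,0,0,0,0,0,0.1]
  ]
}}

```text
time: 18.85
tool_pos: [583.8, 181.8, 182.1]
tcp_rot: [179.8, -0.2, 175.0]
ft_force: [1.4, 0.5, -3.3]
finger_gap: 25.1
```

```bash
cat >> k.py <<'E'
h=cv2.cvtColor(a.astype(np.uint8),cv2.COLOR_BGR2HSV)[180:225,215:290]
m=((h[...,0]<10)|(h[...,0]>170))&(h[...,1]>110)&(h[...,2]>40)
yy,xx=np.nonzero(m)
if len(xx):
    u=xx.mean()+215;print('red n',len(xx),'uv',u.round(2),(yy.mean()+180).round(2),'angle',np.degrees(np.arcsin(np.clip((u-252.5)/25.5,-1,1))).round(1))
E
python3 st.py; python3 k.py 2 0 1
```

```text
t 18.85 along 513.43 lat 332.08 z 182.12 rot [179.84  -0.22 175.04] fG 1.22 fN 0.82 fz -3.31 M [ 0.23  -0.203  0.057] gap 25.1 j6 -72.7
yaw 175.04 j6 -72.7 Mz [-0.048 -0.042]
vs 0 [(0, 0, 0.995, 0.995), (0, 0, 0.996, 0.996)]
vs 1 [(0, 0, 0.992, 0.992), (0, 0, 0.998, 0.998)]
red n 29 uv 242.28 202.0 angle -23.6
```

Request:
{"fn": "servo_tool", "kwargs": {
  "motion": [
    [18,0,0,0,0,0,0.1],
    [18,0,0,0,0,0,0.1],
    [18,0,0,0,0,0,0.1],
    [18,0,0,0,0,0,0.1]
  ]
}}

```text
time: 19.35
tool_pos: [584.0, 182.4, 182.1]
tcp_rot: [179.9, -0.3, 153.1]
ft_force: [1.5, 0.1, -2.8]
finger_gap: 25.2
```

```bash
python3 st.py; python3 k.py 3 0 2
```

```text
t 19.35 along 513.49 lat 332.7 z 182.11 rot [179.87  -0.25 153.09] fG 1.45 fN 0.49 fz -2.78 M [ 0.225 -0.263  0.085] gap 25.2 j6 -50.7
yaw 153.09 j6 -50.7 Mz [-0.05  -0.025]
vs 0 [(0, 0, 0.939, 0.939), (0, 0, 0.976, 0.976)]
vs 2 [(0, 0, 0.944, 0.944), (0, 0, 0.974, 0.974)]
red n 30 uv 242.23 202.23 angle -23.7
```

Request:
{"fn": "servo_tool", "kwargs": {
  "motion": [
    [18,0,0,0,0,0,0.1],
    [18,0,0,0,0,0,0.1],
    [18,0,0,0,0,0,0.1]
  ]
}}

```text
time: 19.75
tool_pos: [584.4, 182.7, 182.1]
tcp_rot: [179.9, -0.3, 136.8]
ft_force: [1.2, 0.9, -4.4]
finger_gap: 25.2
```

```bash
python3 st.py; python3 k.py 4 0 3
```

```text
t 19.75 along 513.7 lat 333.16 z 182.09 rot [179.89  -0.27 136.82] fG 0.93 fN 1.19 fz -4.35 M [ 0.259 -0.455  0.14 ] gap 25.2 j6 -34.5
yaw 136.82 j6 -34.5 Mz [-0.068 -0.026]
vs 0 [(-1, 0, 0.922, 0.882), (-1, 0, 0.969, 0.815)]
vs 3 [(-1, 0, 0.971, 0.921), (-1, 0, 0.988, 0.812)]
red n 31 uv 241.32 202.16 angle -26.0
```

The red mark has started to move (−2.3°) and the moment rose to 0.14 N m, so slip is just beginning. Smaller steps now.

Request:
{"fn": "servo_tool", "kwargs": {
  "motion": [
    [18,0,0,0,0,0,0.1],
    [18,0,0,0,0,0,0.1]
  ]
}}

```text
time: 20.05
tool_pos: [584.6, 182.9, 182.1]
tcp_rot: [179.9, -0.3, 126.1]
ft_force: [2.3, 1.6, -3.6]
finger_gap: 25.1
```

```bash
python3 st.py; python3 k.py 5 3 4
```

```text
t 20.05 along 513.92 lat 333.39 z 182.12 rot [179.9   -0.27 126.08] fG 1.77 fN 2.11 fz -3.64 M [ 0.25  -0.485  0.138] gap 25.1 j6 -23.7
yaw 126.08 j6 -23.7 Mz [-0.04  -0.009]
vs 3 [(1, 0, 0.917, 0.893), (1, 0, 0.949, 0.806)]
vs 4 [(2, 0, 0.916, 0.819), (2, 0, 0.955, 0.462)]
red n 30 uv 237.17 204.33 angle -37.0
```

Request:
{"fn": "servo_tool", "kwargs": {
  "motion": [
    [18,0,0,0,0,0,0.1],
    [18,0,0,0,0,0,0.1],
    [18,0,0,0,0,0,0.1]
  ]
}}

```text
time: 20.45
tool_pos: [585.1, 183.1, 182.1]
tcp_rot: [179.9, -0.3, 109.9]
ft_force: [2.4, 1.9, -3.4]
finger_gap: 25.3
```

```bash
python3 st.py; python3 k.py 6 4 5
```

```text
t 20.45 along 514.3 lat 333.66 z 182.14 rot [179.92  -0.29 109.87] fG 1.81 fN 2.53 fz -3.38 M [ 0.242 -0.589  0.106] gap 25.3 j6 -7.5
yaw 109.87 j6 -7.5 Mz [-0.044 -0.003]
vs 4 [(1, 0, 0.953, 0.886), (1, 0, 0.948, 0.68)]
vs 5 [(0, 0, 0.959, 0.959), (-1, 0, 0.943, 0.924)]
red n 23 uv 231.7 208.91 angle -54.7
```

The red mark has moved 31° (≈0.54 rad) and the knob turned about 29° since first slip. That is inside the 0.3 to 0.785 window. Let go.

Request:
{"fn": "servo_tool", "kwargs": {
  "motion": [
    [30,0,0,0,0,0,0],
    [60,0,0,0,0,0,0],
    [60,0,0,0,0,0,0],
    [60,0,0,0,0,0,0]
  ]
}}

```text
time: 20.95
tool_pos: [585.0, 182.6, 183.3]
tcp_rot: [179.9, -0.3, 110.9]
ft_force: [0.2, 0.4, -0.0]
finger_gap: 60.0
```

```bash
python3 st.py; python3 k.py 7 6
```

```text
t 20.95 along 514.31 lat 333.21 z 183.34 rot [179.93  -0.25 110.87] fG 0.06 fN 0.44 fz -0.0 M [-0.032  0.043  0.05 ] gap 60.0 j6 -8.5
yaw 110.87 j6 -8.5 Mz [ 0.002 -0.001]
vs 6 [(1, -1, 0.981, 0.898), (1, -1, 0.964, 0.752)]
red n 28 uv 232.29 207.75 angle -52.4
```

Thimble unchanged after release (the change matches the tool's own 1°). Rise clear and check the hanger.

Request:
{"fn": "servo_tool", "kwargs": {
  "motion": [
    [75,0,0,-10,0,0,0],
    [85,0,0,-35,0,0,0],
    [85,0,0,-40,0,0,0],
    [85,0,0,0,0,0,0],
    [85,0,0,0,0,0,0]
  ]
}}

```text
time: 21.55
tool_pos: [584.2, 182.0, 272.9]
tcp_rot: [-180.0, -0.3, 110.9]
ft_force: [-0.7, -0.8, -1.4]
finger_gap: 85.1
```

```bash
python3 st.py; python3 - <<'E'
from h import *
y=np.radians(-15.6);G=np.array([np.cos(y),np.sin(y)]);N=np.array([-G[1],G[0]])
c=cam('top');b0=cv2.imread('pics/top0.png');b=snapshot('top');cv2.imwrite('pics/top2.png',b)
# the hanger head by blue near the bed; before/after other things
for st,ce,m in blobs(b,(100,110,40),(130,255,255),30):
    q=ray(c,ce,80)[:2];print(st,ce,q.round(1),(q@G).round(1),(q@N).round(1))
s=sense();w=snapshot('wrist');cv2.imwrite('pics/w13.png',w);cw=cam('wrist',s)
for st,ce,m in blobs(w,(100,110,40),(130,255,255),100):
    q=ray(cw,ce,80)[:2];print('wrist',st,ce,(q@G).round(1),(q@N).round(1))
d=cv2.absdiff(b,b0).max(2)
for n,(u,v) in dict(washer=(327,136),bung=(272,149),beaker=(133,192),bottle=(137,158),driver=(131,235),insert=(387,157),jar=(396,206)).items():print(n,d[v-10:v+11,u-10:u+11].mean().round(1),end=' ')
E
```

```text
t 21.55 along 513.75 lat 332.43 z 272.88 rot [-179.99   -0.26  110.92] fG -0.44 fN -0.94 fz -1.36 M [-0.036  0.028 -0.053] gap 85.1 j6 -8.6
[136, 72, 10, 10, 74] [140.7, 76.8] [904.1 353. ] 775.9 583.1
[123, 75, 10, 9, 72] [127.5, 79.1] [898.3 393.5] 759.3 620.6
[97, 79, 10, 10, 73] [101.2, 83.8] [886.2 474.4] 726.0 695.3
[84, 82, 10, 10, 71] [88.1, 86.2] [880.  514.7] 709.2 732.4
[126, 91, 10, 10, 74] [130.2, 95.2] [847.6 385.4] 712.7 599.2
[112, 93, 10, 10, 75] [116.8, 97.6] [841.5 426.5] 695.8 637.1
[86, 98, 10, 10, 76] [90.3, 102.2] [829.8 507.7] 662.7 712.2
[373, 143, 31, 29, 453] [387.2, 157.2] [ 633.  -384.4] 713.1 -200.0
[195, 157, 15, 23, 144] [202.8, 166.2] [622.6 167.4] 554.6 328.6
[389, 198, 16, 16, 197] [396.4, 205.5] [ 488.1 -404. ] 578.7 -257.8
[186, 207, 5, 10, 32] [187.9, 212.4] [485.3 214.2] 409.8 336.8
wrist [162, 94, 39, 33, 792] [181.0, 108.9] 418.6 334.2
wrist [232, 145, 83, 77, 1848] [280.0, 181.9] 551.1 333.2
washer 8.5 bung 8.0 beaker 47.1 bottle 55.6 driver 39.1 insert 9.0 jar 11.5
```

```bash
python3 -c "
from bench import *
print(hand_in())"
```

```text
the job is handed in; nothing more can be done
None
```

I put the blue-headed hanger into the gauge against the brass stop, clamped it by the black knob only, let go, and handed the job in at about 21.6 s. No verdict is reported.

**Insertion:**
- I slid the tongue down the lane onto the stop, with a peak wrist force of about 12 N.
- After release, the head's back edge measured 61–62 mm from the bed mouth, against 61 mm nominal.
- The head and the lane centre agreed sideways within about 0.5 mm.

**Clamping:**
- I turned the knob about 2.4 rad in all. The thimble turned with it until the ratchet began to slip at about 1.9 rad.
- I stopped at about 0.5 rad of slip: 31° by the thimble's red mark, and about 29° by the knob's turn since first slip.
- The thimble stayed where it was after I let go.

**Checks that were weak or disagreed:**
- **Clamp force:** I could not measure it. It is inferred from the slip, because the torque reading was noisy: it peaked at 0.14 N m against about 0.085 N m expected, then read near zero at rest.
- **Last position check:** the wrist view put the head at 418.6 mm along the gauge against about 417.5 mm expected, within the calibration error.
- **Bystanders:** the last top picture showed differences around the beaker, bottle and driver. I put these down to the arm and its shadow and did not confirm it. The hand never came near them.
- **First grip:** my first grip on the head was off-centre. It shifted the hanger about 6 mm on the mat, and I redid it before lifting.

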